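# Turn the parts cup mouth-down onto the steel block

## Robot

A 7-joint arm with a two-finger parallel gripper is mounted at the origin on a cart in front of the work surface, level with it; the furniture and walls round the work are solid. World frame = base frame: x ahead of the robot, y to its left, z up, the work surface at z = 0. Lengths are in m, angles in rad, forces in N, time in s.
With the tool pointing down it reaches from about 0.4 to 0.9 m from the base axis. Payload 5.5 kg.
Tool frame: the origin (TCP) lies midway between the tips of the shut fingers; the grasp point (between the pads) lies 19 mm behind it (manip.grip_depth is the distance from the TCP to the grasp point, in m); z points along the fingers, x is the direction in which the jaws open and shut, and the axes are right-handed (so a half turn about z gives the same grasp; the last joint's range is limited). The gripper opens to 92 mm and grips with 3 to 60 N. Pads are 19 mm wide; open, the fingers measure 130 mm over their backs; the gripper's body (75 mm by 190 mm) begins 47 mm behind the grasp point.
Start: joints at [1.571, 0.501, -0.427, 1.55, 0.221, 1.138, -0.21], TCP at [0.169, -0.628, 0.227] pointing down, gripper open.
Joint ranges: [-2.88, 2.88], [-0.31, 2.03], [-1.54, 1.56], [0.2, 2.42], [-1.41, 4.55], [0.19, 2.02], [-2.57, 2.57]. Speed limits (rad/s): [2.57, 2.57, 3.14, 3.14, 3.14, 3.14, 3.14].

## Interface

Orientations are given as a unit quaternion [x, y, z, w].
In Python, from bench import manip, effector, viewer gives the robot as it stands. Calls block until the motion is done:
- manip.move_pose(position, orientation): joint-space move of the TCP to a pose.
- manip.servo_line(position, ori=None, vel=0.15): straight line of the TCP; ori=None keeps the orientation; vel is the mean speed in m/s.
- manip.movej(angles): joint-space move.
- effector.open_jaws() and effector.close(f_grip=None): open the fingers fully, or close them until they stop; f_grip is the grip in N (None keeps the last).
- manip.sleep(seconds).
- manip.solve_ik(position, orientation): joint angles nearest the present ones, or None.
- viewer.get_image(name): name is "scene" or "top" or "wrist"; returns the picture (400x640x3 uint8, red, green, blue); there is no depth.
- viewer.get_calibration(name): a dict with "vfov" (degrees; the focal length in pixels is half the picture's height over the tangent of half this angle, whatever the lens; pixels are square), "cx", "cy" (the principal point, pixels), "eye" and "attitude" of the camera in the world. Camera axes: x right, y down, z forward; pixel columns grow to the right and rows downward; lengths in m; the calibration is good to about 2 mm. A picture is of the moment at which its call begins: read the wrist's pose just before it. get_calibration takes no time and is no camera call; for the wrist camera it gives the pose at the moment of the call.
A pose or a line that the arm cannot do raises manip.PlanningError and nothing moves.
- manip.hand_in(): hands the job in, once; it reports no verdict.
Readings, each from a call of its own:
- manip.current_clock(): time.
- manip.current_q(): joint angles.
- manip.current_joint_velocities(): joint speeds.
- manip.current_tau(): joint torques, N m.
- manip.current_tool_pos(): TCP position.
- manip.current_tcp_rot(): TCP orientation.
- manip.current_force(): force on the tool from outside, world axes, zero at the start.
- manip.current_wrist_torque(): the same for the moment, N m.
- manip.current_finger_gap(): finger opening in m.
Only numpy, scipy, OpenCV 4.12 (cv2) and the standard library are available. Lean on these libraries where they do the work, as an engineer would, in place of code of your own. Each camera call takes 0.05 s, during which the arm holds its last target.

## Task

The larger steel parts cup stands mouth-up on the bench; put it away mouth-down so that no filings fall in. Turn it over in two goes: lay it on its side in the vee rest and let go, so that you can regrip it from the opposite side, then stand it mouth-down in the middle of the square steel block. Leave the slim steel cup, the wax lump and the borax cone where they are.

Things in the scene. Friction and masses are not known exactly. Their poses are not given: they have to be found in the camera images.
- cup: the larger steel parts cup: straight round cup, 42 mm in outside diameter, 64 mm tall, wall 3 mm with a thin rolled rim, open at one end, 0.11 to 0.2 kg. Origin: centre of the outer face of its closed bottom; z runs along the axis from the bottom to the mouth: up at the start, and must point down at the end. The other cup is smaller (28 mm).
- cup_mid (a point): point on the cup's axis half way along it, 32 mm from either end; grip across the outside of the cup here (42 mm), for instance with the gripper leaning 45 degrees along the cup's axis, which turns the cup by a quarter when it leans 45 degrees the other way
- cup_mouth (a point): centre of the cup's mouth, in the plane of the rim, 64 mm from the origin
- vee_rest: steel vee rest fixed to the bench between cup and block: base plate 70 (x) by 90 (y) by 10 mm and a saddle 32 mm wide (x), 28 mm long (y), with a shallow 120 degree vee whose groove runs along y. The saddle's top edges are 17 mm below the axis of the cup lying in it and it is narrower than the cup, so fingers pass beside it. Origin: centre of the underside, z up.
- vee_seat (a point): on the rest's centre line, 52 mm above the bench: where the middle of the cup's axis is when it lies in the vee, with its mouth to either end
- steel_block: square steel bench block 60 x 60 x 18 mm, lying flat and fixed on the bench. Origin: centre of the underside, z up.
- block_top (a point): centre of the steel block's top face, 18 mm above the bench
- slim_cup: bystander: slim steel cup, 28 mm in diameter, 48 mm tall, standing mouth-up; origin at the centre of its underside
- wax: bystander: yellow beeswax lump 41 x 50 x 19 mm; origin at the centre of its underside
- cone: bystander: white borax cone 35 mm in diameter, 34 mm tall; origin at the centre of its underside
Things that resemble listed ones, but are neither listed nor needed, are in the scene too. Leave any yellow look-alike of the vee_rest alone. Leave any turquoise look-alike of the cup alone.

How it is judged:
On the way:
1. the cup lies on its side in the vee rest (axis within 10 degrees of level, its middle within 20 mm of the vee seat), let go and at rest (angle between cup's own z axis and vertical between 1.396 and 1.745 rad and distance between cup_mid and vee_seat below 0.02 m and contact force between the fingers and cup below 0.1 N and contact force between cup and vee_rest above 0.5 N and linear speed of cup below 0.03 m/s), for 0.2 s.
At the end, for the whole second after the job is handed in: The cup stands mouth-down on the steel block, its axis within 10 degrees of vertical and the centre of its mouth within 15 mm of the centre of the block's top, released and at rest (angle between cup's own z axis and vertical above 2.967 rad and distance between cup_mouth and block_top below 0.015 m and contact force between cup and steel_block above 0.5 N and contact force between the fingers and cup below 0.1 N and linear speed of cup below 0.02 m/s and angular speed of cup below 0.2 rad/s); the robot touches nothing.
It fails at once if the slim cup, the wax lump or the borax cone is moved by more than 20 mm (distance of any of slim_cup, wax, cone from where it was at the start of the episode above 0.02 m).
It also fails if it takes over 58 s, if anything falls off the work surface, if the arm or the gripper's body presses on something with over 40 N, if the wrist force passes 120 N, or if a joint passes its speed limit or range.

## Working session

There is one attempt and no reset: what is moved stays moved. The work goes in short steps, each a Python script; the robot and the scene stay as the last script left them, time stands still between calls to the robot, and variables do not carry over. Pictures are saved under pics/ and viewed, and the job is handed in when it is done.

```bash
ls; mkdir -p pics; python3 - <<'E'
from bench import manip, effector, viewer
import cv2
print(manip.current_clock(), manip.current_tool_pos(), manip.current_tcp_rot())
for n in ["scene","top","wrist"]:
    print(n, viewer.get_calibration(n))
    cv2.imwrite(f"pics/{n}0.png", viewer.get_image(n)[:,:,::-1])
E
```

```text
pics
0.0 [ 0.16865375 -0.62703575  0.2256968 ] [ 7.93680351e-01 -6.08334280e-01 -7.36470069e-04 -6.01862309e-04]
scene {'vfov': 56.87228583400126, 'cx': 324.3155240886354, 'cy': 193.81584600511158, 'eye': array([0.19574977, 0.70000531, 0.61025177]), 'attitude': array([-0.20780555,  0.88364589, -0.40703695,  0.10152689])}
top {'vfov': 45.55058634846197, 'cx': 319.5886910629912, 'cy': 196.22384851247534, 'eye': array([0.37351992, 0.10468288, 1.09480569]), 'attitude': array([ 0.70616256, -0.70567099,  0.04107025, -0.04094059])}
wrist {'vfov': 59.954314039602345, 'cx': 314.76515482645635, 'cy': 204.83499883639544, 'eye': array([ 0.24628056, -0.60689412,  0.3828186 ]), 'attitude': array([ 0.78468449, -0.60174299, -0.09118654,  0.11773124])}
```

View pics/scene0.png

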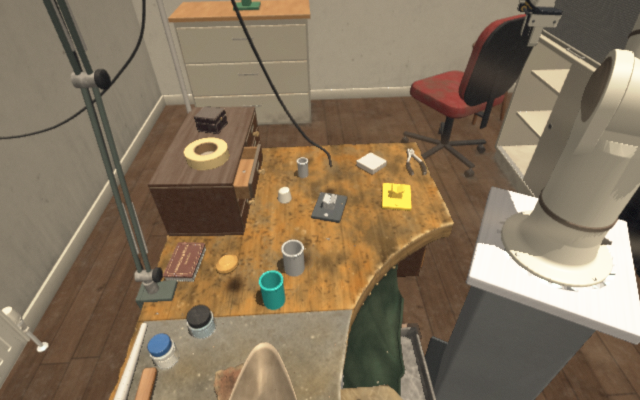

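View pics/top0.png

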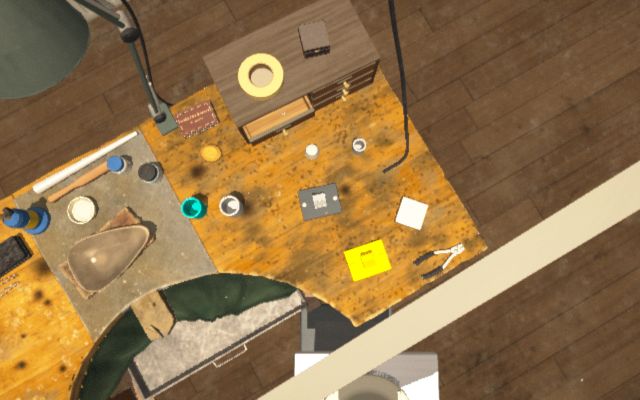

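View pics/wrist0.png

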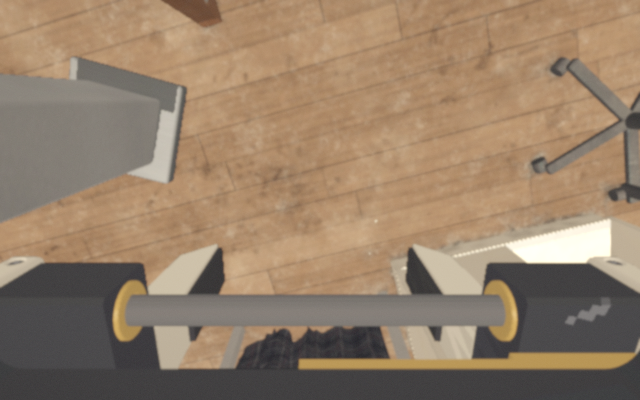

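The top view shows these candidates:
- **Cup:** grey cup at (231,205), with a turquoise look-alike at (193,208). The slim grey cup is at (359,145).
- **Vee rest:** dark one at (320,201), with a yellow look-alike at (367,260).
- **Block:** light square at (411,213).
- **Bystanders:** cone at (312,151) and wax at (210,153).

Next I'll enlarge these to confirm.

```bash
cat > h.py <<'E'
import numpy as np
from scipy.spatial.transform import Rotation as R
def ray(c,u,v):
    f=200/np.tan(np.radians(c['vfov']/2))
    d=R.from_quat(c['attitude']).apply([(u-c['cx'])/f,(v-c['cy'])/f,1.])
    return np.array(c['eye']),d
def at_z(c,u,v,z):
    e,d=ray(c,u,v); return e+d*(z-e[2])/d[2]
def proj(c,p):
    f=200/np.tan(np.radians(c['vfov']/2))
    q=R.from_quat(c['attitude']).inv().apply(np.array(p)-c['eye'])
    return np.array([q[0]/q[2]*f+c['cx'],q[1]/q[2]*f+c['cy']])
E
python3 - <<'E'
import cv2
from h import *
from bench import viewer
t=cv2.imread("pics/top0.png"); s=cv2.imread("pics/scene0.png")
a=cv2.resize(t[120:290,170:450],None,fx=2.8,fy=2.8,interpolation=cv2.INTER_CUBIC); cv2.imwrite("pics/topc.png",a)
a=cv2.resize(s[140:320,200:460],None,fx=3,fy=3,interpolation=cv2.INTER_CUBIC); cv2.imwrite("pics/scenec.png",a)
c=viewer.get_calibration("top")
for n,u,v,z in [("cup",231,205,.064),("turq",193,208,.064),("rest",320,201,.01),("block",411,213,.018),("slim",359,145,.048),("cone",312,151,.03),("wax",210,153,.019),("yel",367,260,.01),("origin dx",420,213,.018)]:
    print(n,at_z(c,u,v,z).round(3))
E
```

```text
cup [0.474 0.297 0.064]
turq [0.468 0.379 0.064]
rest [0.489 0.104 0.01 ]
block [ 0.461 -0.103  0.018]
slim [0.611 0.016 0.048]
cone [0.601 0.122 0.03 ]
wax [0.599 0.356 0.019]
yel [ 0.355 -0.003  0.01 ]
origin dx [ 0.461 -0.123  0.018]
```

View pics/topc.png

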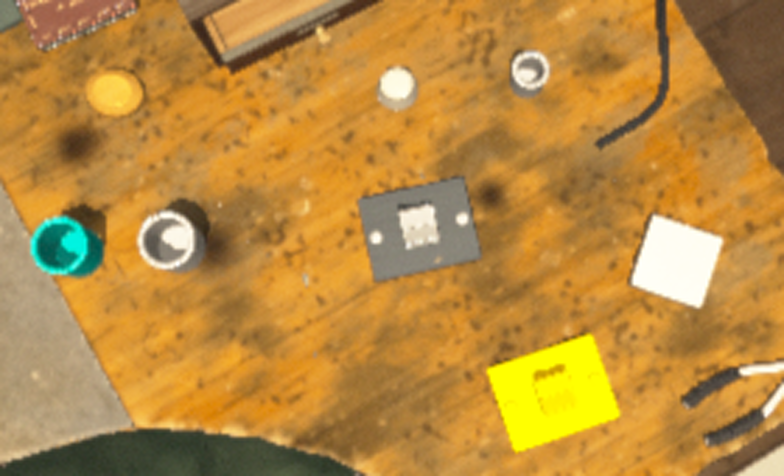

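View pics/scenec.png

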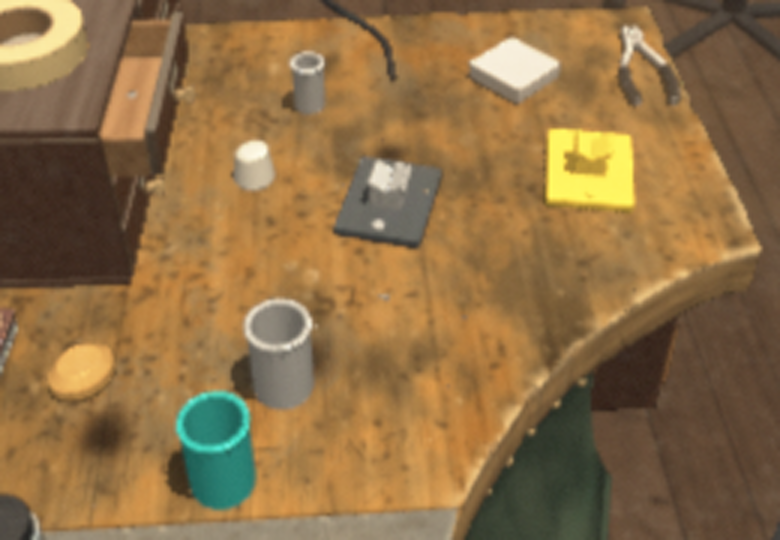

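```bash
cat > seg.py <<'E'
import cv2
from h import *
from bench import viewer
ct=viewer.get_calibration("top"); cs=viewer.get_calibration("scene")
t=cv2.imread("pics/top0.png"); hsv=cv2.cvtColor(t,cv2.COLOR_BGR2HSV)
def comp(mask,u,v,r=34):
    m=np.zeros_like(mask); m[v-r:v+r,u-r:u+r]=mask[v-r:v+r,u-r:u+r]
    m=cv2.morphologyEx(m,cv2.MORPH_CLOSE,np.ones((3,3)))
    cnts,_=cv2.findContours(m,cv2.RETR_EXTERNAL,cv2.CHAIN_APPROX_NONE)
    return max(cnts,key=cv2.contourArea)
lo=lambda a,b:cv2.inRange(hsv,np.array(a),np.array(b))
def rect(c,z,n):
    b=cv2.boxPoints(cv2.minAreaRect(c)); P=np.array([at_z(ct,u,v,z) for u,v in b])
    e1=P[1]-P[0]; e2=P[2]-P[1]; L=e1 if np.hypot(*e1[:2])>np.hypot(*e2[:2]) else e2
    a=np.degrees(np.arctan2(L[1],L[0]))
    print(n,"px",b.mean(0),"ctr",P.mean(0).round(4),"sides",np.linalg.norm(e1).round(4),np.linalg.norm(e2).round(4),"long axis deg",a.round(1))
rect(comp(lo((0,0,40),(180,70,255)),320,201,36),.010,"rest")
rect(comp(lo((0,0,170),(180,60,255)),411,213,30),.018,"block")
c=comp(lo((0,0,0),(180,75,255)),231,205,18); print("cup blob",cv2.boundingRect(c))
m=lo((0,0,150),(180,60,255)); c=comp(m,231,205,18); (u,v),ax,an=cv2.fitEllipse(cv2.convexHull(c)); print("rim",u,v,ax,at_z(ct,u,v,.064).round(4))
c=comp(m,359,145,14); (u,v),ax,an=cv2.fitEllipse(cv2.convexHull(c)); print("slim",u,v,ax,at_z(ct,u,v,.048).round(4))
# triangulate cable tip
e1,d1=ray(ct,384,172); e2,d2=ray(cs,331,166)
A=np.stack([d1,-d2],1); k=np.linalg.lstsq(A,e2-e1,rcond=None)[0]
print("cable",e1+k[0]*d1,e2+k[1]*d2)
# cup rim in scene
e1,d1=ray(ct,231,205); e2,d2=ray(cs,293,248)
A=np.stack([d1,-d2],1); k=np.linalg.lstsq(A,e2-e1,rcond=None)[0]
print("rim tri",e1+k[0]*d1,e2+k[1]*d2)
E
python3 seg.py
```

```text
rest px [319.36472 201.14117] ctr [0.4888 0.105  0.01  ] sides 0.0883 0.069 long axis deg -77.3
block px [411.30002 213.1    ] ctr [ 0.4608 -0.1034  0.018 ] sides 0.0594 0.0586 long axis deg -19.3
cup blob (219, 195, 25, 22)
rim 229.34507751464844 205.26031494140625 (20.324804306030273, 20.696868896484375) [0.4738 0.3007 0.064 ]
slim 358.75469970703125 144.67649841308594 (12.559836387634277, 13.591019630432129) [0.6119 0.0169 0.048 ]
cable [ 0.55682437 -0.04439846  0.00706963] [ 0.55698853 -0.04433406  0.00708847]
rim tri [0.47484365 0.29806553 0.05881972] [0.47382613 0.29761426 0.05863597]
```

```bash
cat >> h.py <<'E'
def ori(phi,sgn,flip,lean=45.):
    """approach leaning along azimuth phi(deg): tool z = sgn*sin(l)*h - cos(l) zhat"""
    p=np.radians(phi); l=np.radians(lean); h=np.array([np.cos(p),np.sin(p),0])
    z=sgn*np.sin(l)*h-np.cos(l)*np.array([0,0,1.])
    x=np.array([-h[1],h[0],0])*(1 if flip else -1)
    y=np.cross(z,x)
    return R.from_matrix(np.stack([x,y,z],1)).as_quat()
def tcp(g,q,depth): # grasp point g -> tcp
    return np.array(g)+R.from_quat(q).apply([0,0,depth])
E
python3 - <<'E'
from h import *
from bench import manip,viewer
gd=manip.grip_depth; print(gd, manip.current_clock())
st={"cup":((.474,.299,.032),+1),"cupup":((.474,.299,.18),+1),"vee-":((.489,.105,.052),-1),"vee-up":((.489,.105,.18),-1),"vee+":((.489,.105,.052),+1),"vee+up":((.489,.105,.18),1),"blk":((.461,-.103,.05),-1),"blkup":((.461,-.103,.18),-1)}
for n,(g,s) in st.items():
  for flip in (0,1):
    out=[]
    for phi in (range(60,141,10) if 'vee' not in n else [102.7]):
      q=ori(phi,s,flip); r=manip.solve_ik(tcp(g,q,gd),q)
      out.append(phi if r is not None else '-')
      if r is not None and 'vee' in n: print(np.round(r,2))
    print(n,flip,out)
ct=viewer.get_calibration("top"); cs=viewer.get_calibration("scene")
# cable: match
S=[(331,166),(325,155),(310,140),(290,113),(275,90),(262,65),(248,35),(238,8)]
T=[(384,172),(400,165),(406,150),(405,120),(402,80),(397,40),(392,5)]
Tp=np.array([ (1-a)*np.array(T[i])+a*np.array(T[i+1]) for i in range(len(T)-1) for a in np.linspace(0,1,15)])
for s in S:
  e2,d2=ray(cs,*s); ks=np.linspace(.2,2.2,2000); pts=[e2+k*d2 for k in ks]
  pr=np.array([proj(ct,p) for p in pts]); D=np.linalg.norm(pr[:,None]-Tp[None],axis=2).min(1); i=D.argmin(); print(s,pts[i].round(3),D[i].round(1))
E
```

```text
0.0188 0.15
cup 0 [60, 70, 80, 90, 100, 110, 120, 130, 140]
cup 1 [60, 70, 80, 90, 100, 110, 120, 130, 140]
cupup 0 [60, 70, 80, 90, 100, 110, 120, 130, 140]
cupup 1 [60, 70, 80, 90, 100, 110, 120, 130, 140]
[ 0.02  1.06 -0.99  1.91  1.32  1.69 -1.42]
vee- 0 [102.7]
[ 0.07  1.14 -1.09  1.91  1.38  1.78  1.7 ]
vee- 1 [102.7]
[ 0.17  1.02 -1.31  1.9   1.27  1.95 -1.33]
vee-up 0 [102.7]
[ 0.17  1.02 -1.31  1.9   1.27  1.95  1.81]
vee-up 1 [102.7]
[ 0.91  1.05 -0.98  1.9   0.11  0.82  0.27]
vee+ 0 [102.7]
[ 0.61  0.83 -0.53  1.91 -0.44  0.86 -2.4 ]
vee+ 1 [102.7]
[ 0.95  0.8  -1.03  1.89 -0.11  0.99  0.3 ]
vee+up 0 [102.7]
[ 0.61  0.59 -0.53  1.9  -0.51  1.07 -2.48]
vee+up 1 [102.7]
blk 0 [60, 70, 80, 90, 100, 110, 120, '-', '-']
blk 1 [60, 70, 80, 90, 100, 110, 120, '-', '-']
blkup 0 [60, 70, 80, 90, 100, 110, 120, '-', '-']
blkup 1 [60, 70, 80, 90, 100, 110, 120, '-', '-']
(331, 166) [ 0.56  -0.051  0.002] 0.1
(325, 155) [ 0.6   -0.093  0.001] 0.2
(310, 140) [ 0.646 -0.09   0.041] 0.2
(290, 113) [ 0.695 -0.071  0.124] 0.6
(275, 90) [ 0.726 -0.055  0.192] 0.3
(262, 65) [ 0.745 -0.038  0.261] 1.3
(248, 35) [ 0.761 -0.02   0.336] 0.9
(238, 8) [ 0.763 -0.001  0.398] 7.8
```

Both crops match the descriptions: the grey 42 mm cup, the dark vee rest and the pale square block. The rest measures 88x69 mm and the block 59x59 mm. The cable lies flat and ends at about (0.56, -0.05), clear of the route. I'll go to a hover pose and look with the wrist camera.

```bash
python3 - <<'E'
from h import *
from bench import manip,effector,viewer
import cv2,json
PHI=102.7
q=ori(PHI,1,0); gd=manip.grip_depth
p=manip.current_tool_pos(); manip.servo_line([p[0],p[1],.36],vel=.25)
print(manip.current_clock())
zt=R.from_quat(q).apply([0,0,1])
hov=tcp((.474,.299,.032),q,gd)-zt*.24
manip.move_pose(hov+[0,0,.06],q)
print(manip.current_clock(),manip.current_q().round(2))
manip.servo_line(hov,vel=.25)
print(manip.current_clock(),manip.current_tool_pos(),np.abs(manip.current_force()).max())
c=viewer.get_calibration("wrist"); json.dump({k:np.array(v).tolist() for k,v in c.items()},open("w1.json","w"))
cv2.imwrite("pics/w1.png",viewer.get_image("wrist")[:,:,::-1])
print(proj(c,(.474,.299,.064)),proj(c,(.474,.299,0)))
E
```

```text
0.8333
3.7917 [ 0.92  0.71 -1.1   1.8  -0.18  1.09  0.22]
4.1833 [0.50804151 0.14665631 0.18864521] 0.4944594913410114
[314.70565913 155.87405446] [314.82510256 187.73584088]
```

View pics/w1.png

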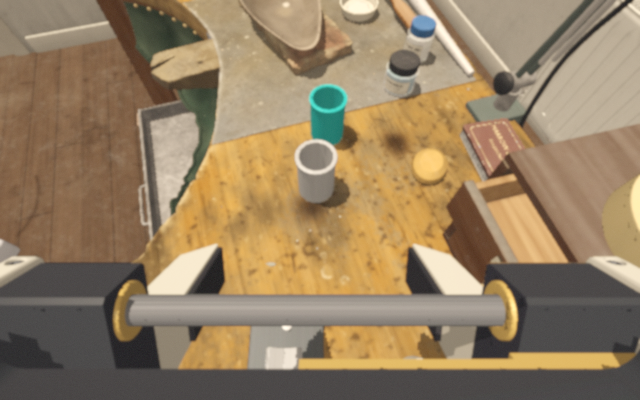

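The wrist view shows the cup rim at about (316,157), against a prediction of (315,156). The cup position is therefore good to about 2 mm. The turquoise look-alike is behind it at (328,112). Grasping now.

```bash
python3 - <<'E'
from h import *
from bench import manip,effector,viewer
import cv2
q=ori(102.7,1,0); gd=manip.grip_depth
manip.servo_line(tcp((.475,.2985,.033),q,gd),ori=q,vel=.12)
print(manip.current_clock(),manip.current_tool_pos(),manip.current_force().round(2))
effector.close(f_grip=30)
print(manip.current_clock(),manip.current_finger_gap(),manip.current_force().round(2))
p=manip.current_tool_pos(); manip.servo_line([p[0],p[1],p[2]+.10],vel=.12)
print(manip.current_clock(),manip.current_finger_gap(),manip.current_force().round(2))
for n in("wrist","scene"): cv2.imwrite(f"pics/g_{n}.png",viewer.get_image(n)[:,:,::-1])
E
```

```text
6.375 [0.47266406 0.31103013 0.0199312 ] [-0.31  1.01 -0.37]
7.225 0.04087756583098768 [-0.41  0.15  0.66]
8.2083 0.040845433018558884 [ 0.03 -0.06 -2.27]
```

View pics/g_wrist.png

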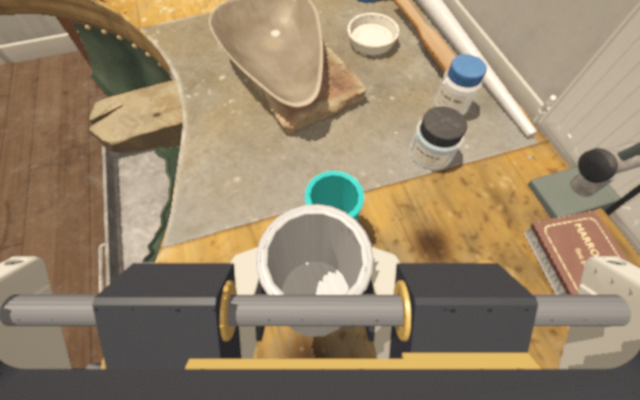

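View pics/g_scene.png

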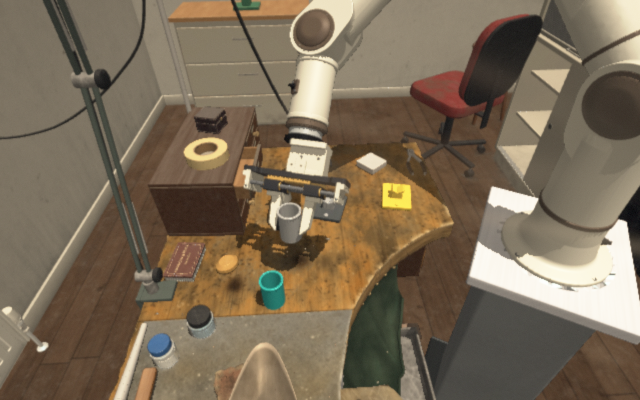

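The wrist and scene views show the cup held upright between the pads with a gap of 40.8 mm. The weight reading is about 2.3 N. Next I'll swing it over the vee rest.

```bash
python3 - <<'E'
from h import *
from bench import manip,effector,viewer
import cv2
q=ori(102.7,-1,0); gd=manip.grip_depth
t=tcp((.4888,.105,.16),q,gd)
try: manip.servo_line(t,ori=q,vel=.09)
except manip.PlanningError as e:
    print("line failed",e)
print(manip.current_clock(),manip.current_tool_pos(),t,manip.current_q().round(2),manip.current_finger_gap(),manip.current_force().round(2))
c=viewer.get_calibration("wrist")
print(proj(c,(.4888,.105,.035)), c['eye'])
for n in("wrist","scene","top"): cv2.imwrite(f"pics/v_{n}.png",viewer.get_image(n)[:,:,::-1])
E
```

```text
10.925 [0.49192104 0.0919447  0.14692867] [0.49172255 0.09203163 0.14670639] [-0.44  0.58 -0.35  1.92  0.86  1.33 -1.07] 0.04066224663722545 [ 0.57  0.51 -1.49]
[313.88648079  83.69930109] [0.45556756 0.25566028 0.20138276]
```

View pics/v_wrist.png

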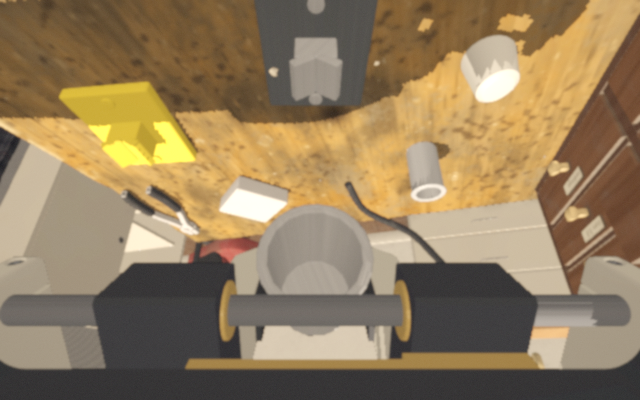

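View pics/v_scene.png

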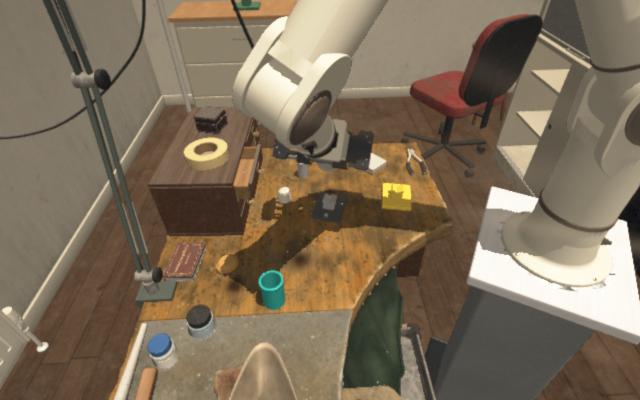

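View pics/v_top.png

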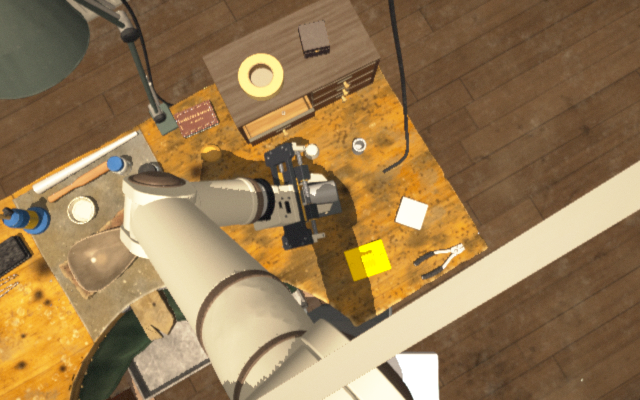

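The wrist view puts the saddle top at about (316,83) against a prediction of (314,84), so I'll shift about 1 mm to the right. The cup is level with its mouth toward the camera (+y). I'll lower it while watching the force.

```bash
python3 - <<'E'
from h import *
from bench import manip,effector,viewer
import cv2
q=ori(102.7,-1,0); gd=manip.grip_depth
G=np.array([.490,.1052,0])
manip.servo_line(tcp(G+[0,0,.065],q,gd),ori=q,vel=.1)
manip.sleep(.1); f0=manip.current_force(); print(manip.current_clock(),f0.round(2))
for z in np.arange(.060,.0479,-.0015):
    manip.servo_line(tcp(G+[0,0,z],q,gd),vel=.03)
    f=manip.current_force()-f0; print(round(z,4),f.round(2),manip.current_wrist_torque().round(2))
    if f[2]>4: break
print(manip.current_clock())
for n in("wrist","top"): cv2.imwrite(f"pics/l_{n}.png",viewer.get_image(n)[:,:,::-1])
E
```

```text
12.275 [ 0.68 -0.5  -2.41]
0.06 [-0.68  0.34  0.15] [1.07 0.09 0.04]
0.0585 [-0.83  0.81  0.49] [1.08 0.16 0.06]
0.057 [-1.09  0.95 -0.16] [ 1.07  0.1  -0.01]
0.0555 [-0.92  0.48  0.49] [1.05 0.16 0.01]
0.054 [-2.82  2.51  7.04] [ 0.3   0.13 -0.26]
13.5917
```

View pics/l_wrist.png

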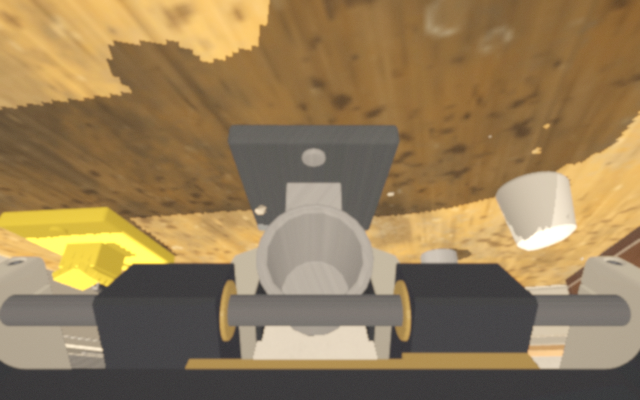

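Contact came at a grasp height of 54 mm against a nominal 52 mm, and the cup is centred over the saddle. I'll let go, back out, and check.

```bash
python3 - <<'E'
from h import *
from bench import manip,effector,viewer
import cv2
q=ori(102.7,-1,0)
effector.open_jaws(); manip.sleep(.3)
print(manip.current_clock(),manip.current_finger_gap())
p=manip.current_tool_pos(); zt=R.from_quat(q).apply([0,0,1])
manip.servo_line(p-zt*.15,vel=.15)
print(manip.current_clock(),manip.current_q().round(2))
c=viewer.get_calibration("wrist")
u=np.array([np.cos(np.radians(102.7)),np.sin(np.radians(102.7)),0]);m=np.array([.49,.1052,.052])
print("pred mid",proj(c,m),"mouth",proj(c,m+.032*u),"bottom",proj(c,m-.032*u))
cv2.imwrite(f"pics/r_wrist.png",viewer.get_image("wrist")[:,:,::-1])
E
```

```text
14.95 0.0915127923313815
16.1 [-0.57  0.66 -0.4   1.78  0.79  1.45 -1.14]
pred mid [315.16745303 192.86250072] mouth [315.14304068 172.47310036] bottom [315.18763893 209.7219358 ]
```

View pics/r_wrist.png

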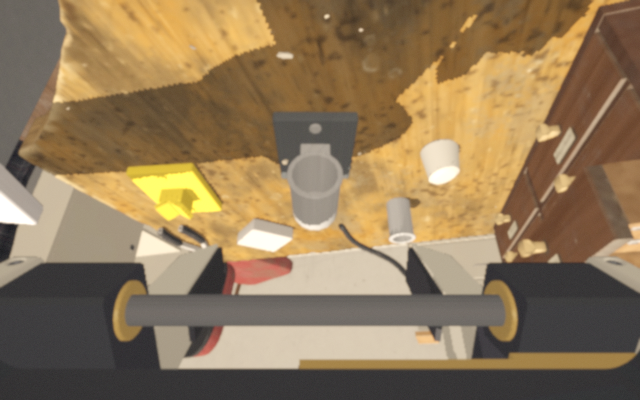

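The wrist view shows the cup lying in the saddle with its mouth at about (316,176). It is let go and centred sideways. I'll zoom in, then swing to the opposite side.

```bash
python3 - <<'E'
from h import *
from bench import manip,effector,viewer
import cv2
a=cv2.imread("pics/r_wrist.png")[100:240,250:390]; cv2.imwrite("pics/r_z.png",cv2.resize(a,None,fx=4,fy=4,interpolation=cv2.INTER_CUBIC))
q=ori(102.7,1,0); zt=R.from_quat(q).apply([0,0,1]); gd=manip.grip_depth
u=np.array([np.cos(np.radians(102.7)),np.sin(np.radians(102.7)),0]);m=np.array([.49,.1052,.052])
manip.servo_line(tcp(m,q,gd)-zt*.15,ori=q,vel=.08)
print(manip.current_clock(),manip.current_q().round(2),manip.current_force().round(2))
c=viewer.get_calibration("wrist")
print("mid",proj(c,m),"mouth",proj(c,m+.032*u),"bottom",proj(c,m-.032*u),"bottom top edge",proj(c,m-.032*u+[0,0,.021]),"mouth top",proj(c,m+.032*u+[0,0,.021]))
im=viewer.get_image("wrist")[:,:,::-1]
cv2.imwrite(f"pics/s_wrist.png",im); cv2.imwrite("pics/s_top.png",viewer.get_image("top")[:,:,::-1])
E
```

```text
18.6167 [ 0.88  0.77 -0.73  1.76 -0.24  1.14  0.57] [ 0.14  0.44 -0.5 ]
mid [314.18970076 194.69709401] mouth [314.2544344  163.94331168] bottom [314.11816201 228.68386386] bottom top edge [314.0795786  217.55479404] mouth top [314.2283145  149.87145879]
```

View pics/r_z.png

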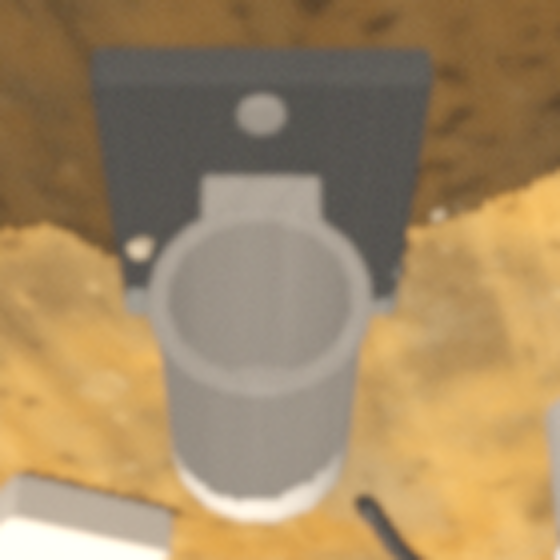

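View pics/s_wrist.png

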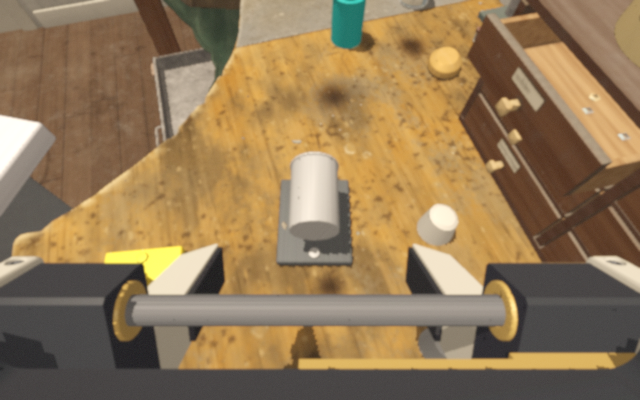

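The wrist view shows the cup's closed bottom toward me, spanning rows of about 213 to 240. The prediction was about 217 to 240, so the pose agrees to about 2 mm. Regripping from this side now.

```bash
python3 - <<'E'
from h import *
from bench import manip,effector,viewer
import cv2
q=ori(102.7,1,0); gd=manip.grip_depth
m=np.array([.49,.1052,.0525])
manip.servo_line(tcp(m,q,gd),ori=q,vel=.1)
print(manip.current_clock(),manip.current_force().round(2))
effector.close(f_grip=30)
print(manip.current_clock(),manip.current_finger_gap(),manip.current_force().round(2))
p=manip.current_tool_pos(); manip.servo_line([p[0],p[1],p[2]+.11],vel=.12)
print(manip.current_clock(),manip.current_finger_gap(),manip.current_force().round(2))
q=ori(102.7,-1,0)
manip.servo_line(tcp((.461,-.1034,.16),q,gd),ori=q,vel=.09)
print(manip.current_clock(),manip.current_finger_gap(),manip.current_force().round(2),manip.current_q().round(2))
c=viewer.get_calibration("wrist"); print("blk",proj(c,(.461,-.1034,.018)))
for n in("wrist","scene"): cv2.imwrite(f"pics/b_{n}.png",viewer.get_image(n)[:,:,::-1])
E
```

```text
20.3667 [ 0.32  0.14 -0.24]
21.2167 0.04097326134521605 [-1.45 -0.9   0.24]
22.2833 0.04084212159725045 [ 0.02  0.23 -2.63]
25.05 0.040996655611824556 [-0.47  0.48 -2.23] [-0.08  0.42 -0.35  2.22  1.09  1.09 -1.01]
blk [313.86606857  64.63854557]
```

View pics/b_wrist.png

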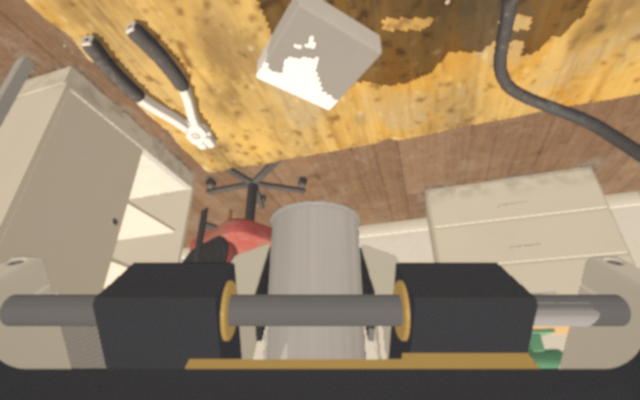

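View pics/b_scene.png

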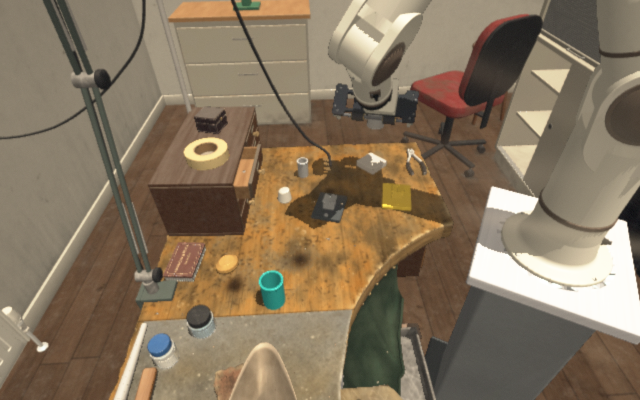

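```bash
python3 - <<'E'
import cv2
from h import *
a=cv2.imread("pics/b_wrist.png")[0:130,230:410]; cv2.imwrite("pics/b_z.png",cv2.resize(a,None,fx=4,fy=4,interpolation=cv2.INTER_CUBIC))
from bench import viewer
c=viewer.get_calibration("wrist")
# predicted corners, yaw 
for z in (.018,0):
  print(z,[proj(c,np.array([.461,-.1034,z])+R.from_euler('z',-19.3,degrees=True).apply([sx*.03,sy*.03,0])).round(0).tolist() for sx,sy in((1,1),(1,-1),(-1,-1),(-1,1))])
E
```

```text
0.018 [[381.0, 52.0], [327.0, 110.0], [252.0, 77.0], [296.0, 1.0]]
0 [[379.0, 33.0], [327.0, 93.0], [254.0, 58.0], [297.0, -19.0]]
```

View pics/b_z.png

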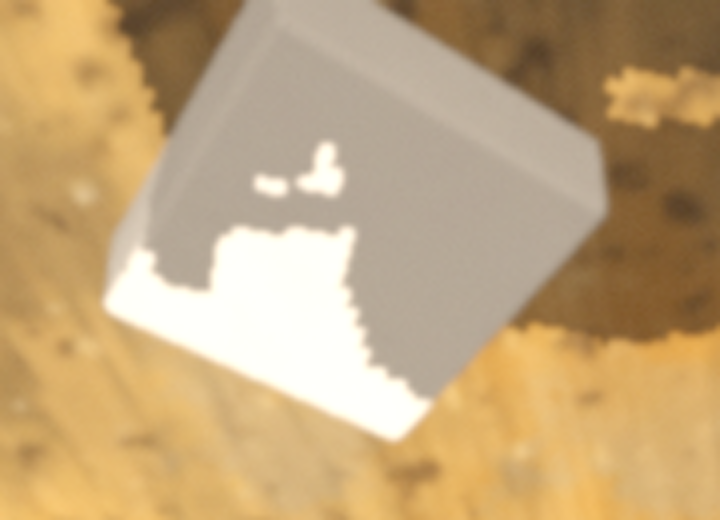

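Zoomed in, the block's top corners average (317,61.5) against a prediction of (314,60), so I'll shift about 2 mm to the right. Lowering with force checks.

```bash
python3 - <<'E'
from h import *
from bench import manip,effector,viewer
import cv2
q=ori(102.7,-1,0); gd=manip.grip_depth
G=np.array([.4625,-.1042,0])
manip.servo_line(tcp(G+[0,0,.062],q,gd),ori=q,vel=.1)
manip.sleep(.1); f0=manip.current_force(); t0=manip.current_wrist_torque(); print(manip.current_clock(),f0.round(2))
for z in np.arange(.0585,.0439,-.001):
    manip.servo_line(tcp(G+[0,0,z],q,gd),vel=.03)
    f=manip.current_force()-f0; print(round(z,4),f.round(2),(manip.current_wrist_torque()-t0).round(2))
    if f[2]>4: break
print(manip.current_clock())
for n in("wrist","scene"): cv2.imwrite(f"pics/p_{n}.png",viewer.get_image(n)[:,:,::-1])
E
```

```text
26.3833 [-0.13  0.23 -2.17]
0.0585 [-0.25 -0.65  1.23] [-0.03  0.07  0.04]
0.0575 [ 0.34 -0.38  0.95] [-0.03  0.01  0.  ]
0.0565 [ 0.62 -0.6  -0.53] [0.   0.04 0.04]
0.0555 [-1.19 -0.27  0.65] [-0.02 -0.01  0.05]
0.0545 [ 0.26 -1.32  0.58] [0.03 0.04 0.02]
0.0535 [0.33 0.43 0.95] [ 0.   -0.   -0.02]
0.0525 [ 0.77 -0.25  1.13] [-0.03  0.09  0.05]
0.0515 [ 0.25 -0.01 -0.75] [0.05 0.02 0.05]
0.0505 [ 0.58 -0.13 -0.28] [ 0.06  0.01 -0.01]
0.0495 [ 0.03 -0.21  0.4 ] [-0.01  0.09  0.01]
0.0485 [-1.18  3.11  7.38] [-0.73  0.23 -0.2 ]
29.15
```

View pics/p_wrist.png

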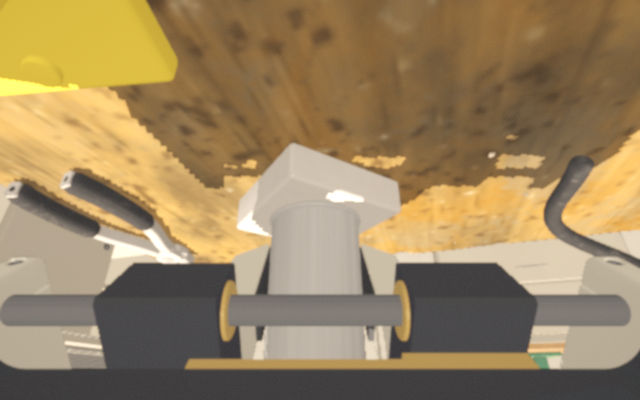

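View pics/p_scene.png

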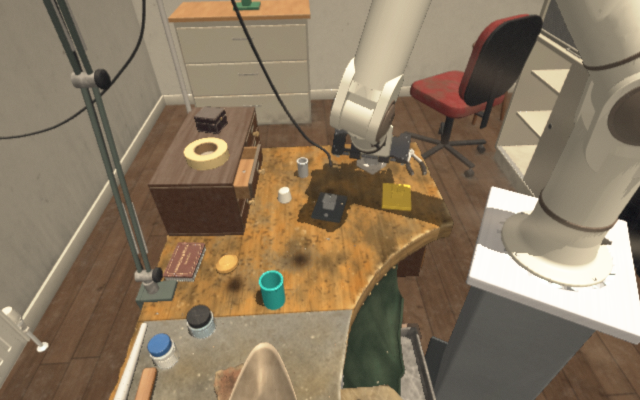

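The wrist view shows the rim standing on the block around (318,207), roughly centred. Contact came at 48.5 mm, close to the expected 50 mm. I'll release and back away.

```bash
python3 - <<'E'
from h import *
from bench import manip,effector,viewer
import cv2
q=ori(102.7,-1,0)
effector.open_jaws(); manip.sleep(.2)
p=manip.current_tool_pos(); zt=R.from_quat(q).apply([0,0,1])
manip.servo_line(p-zt*.2,vel=.13)
print(manip.current_clock(),manip.current_finger_gap(),manip.current_force().round(2))
c=viewer.get_calibration("wrist"); print("bottom ctr",proj(c,(.4625,-.1042,.082)),"mouth",proj(c,(.4625,-.1042,.018)))
w=viewer.get_image("wrist")[:,:,::-1]
cv2.imwrite("pics/e_wrist.png",w); cv2.imwrite("pics/e_top.png",viewer.get_image("top")[:,:,::-1])
E
```

```text
32.1 0.09148115938159576 [-0.75 -0.54  0.75]
bottom ctr [315.26102056 211.74836486] mouth [315.31419027 156.71064598]
```

View pics/e_wrist.png

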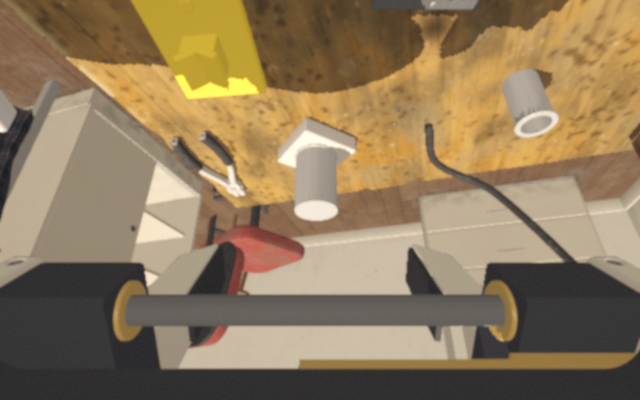

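View pics/e_top.png

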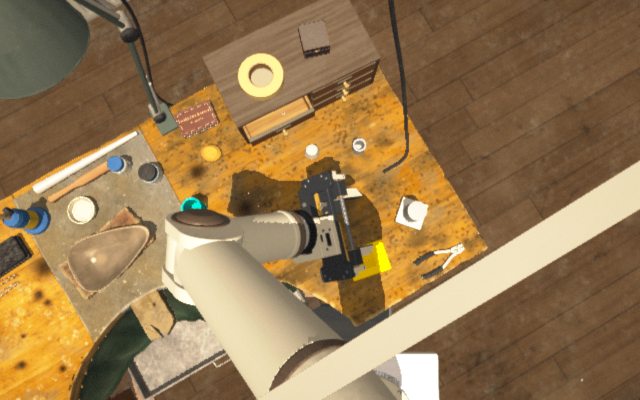

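```bash
python3 - <<'E'
from h import *
from bench import manip,viewer
import cv2
c=viewer.get_calibration("top"); print(proj(c,(.4608,-.1034,.082)))
t=cv2.imread("pics/e_top.png"); cv2.imwrite("pics/e_z.png",cv2.resize(t[190:235,385:445],None,fx=10,fy=10,interpolation=cv2.INTER_CUBIC))
E
```

```text
[417.05873721 210.62611557]
```

View pics/e_z.png

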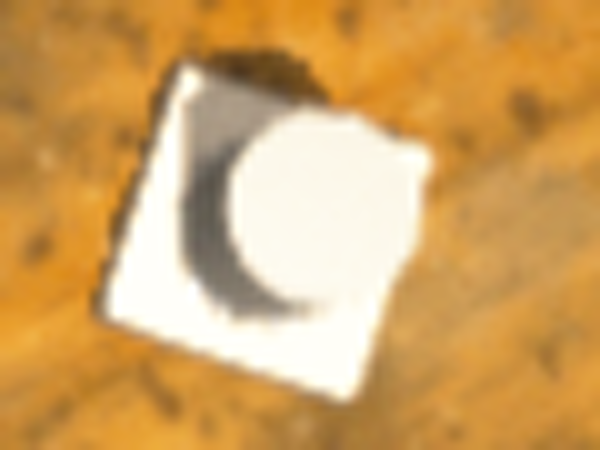

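The cup's bottom centre is at (417.6,210.8). Perfect centring would put it at (417.1,210.6), so it is about 1–2 mm off. The slim cup (359,145), cone (312,151) and wax (210,153) are where they started, and nothing touches the gripper.

```bash
python3 - <<'E'
from bench import manip
manip.hand_in(); print(manip.current_clock())
E
```

```text
the job is handed in; nothing more can be done
the job is handed in; nothing more can be done
```

I turned the larger steel cup over in two goes, and it now stands mouth-down on the steel block. The job is handed in. The last clock reading, after release and backing away, was 32.1 s of the 58 s allowed.

1. **Vee rest:** I gripped the cup at its middle, leaning 45°, and laid it in the vee rest with its mouth toward +y. I let go and backed away. The pictures put it within about 2–3 mm of the vee seat.
2. **Block:** I regripped it from the opposite side, turned it mouth-down over the block and lowered it until the force showed contact. I then released it and backed the gripper about 0.2 m away.

**Last checks:** The top view put the cup's centre about 1–2 mm from the block's centre. The wrist view showed it upright and free of the fingers. The slim cup, wax lump and borax cone were at their starting pixels by eye.

**Disagreements:** Contact at the vee rest came about 2 mm higher than nominal, and at the block about 1.5 mm lower. The first wrist and top views of each target differed by up to 2 mm. All of these are within the calibration error, and no check failed.

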